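Serve chocolate balls from the rocker dispenser

ROBOT

A 6-joint arm with a two-finger parallel gripper is mounted at the origin on a cart in front of the work surface, level with it; the furniture and walls round the work are solid. World frame = base frame: x ahead of the robot, y to its left, z up, the work surface at z = 0. Lengths are in m, angles in rad, forces in N, time in s.
With the tool pointing down it reaches from about 0.375 to 0.975 m from the base axis. Payload 3.8 kg.
Tool frame: the origin (TCP) lies at the very end of the fingers, on their centre line; the grasp point (between the pads) lies 19 mm behind it; z points along the fingers, y is the line along which they close (so a half turn about z gives the same grasp; the last joint's range is limited). The gripper opens to 85 mm and grips with 20 to 120 N. Pads are 22 mm wide; open, the fingers measure 114 mm over their backs; the gripper's body (76 mm by 85 mm) begins 54 mm behind the grasp point. The pads swing forward as they close: fully open they stand 13 mm farther back than shut.
Start: joints at [-1.177, 0.264, 1.604, -0, 1.274, -0.037], TCP at [0.282, -0.613, 0.231] pointing down, gripper open.
Joint ranges: [-2.63, 2.63], [-0.94, 2.18], [0.31, 2.57], [-1.31, 4.45], [0, 2.66], [-2.55, 2.55]. Speed limits (rad/s): [2.57, 2.57, 3.14, 3.14, 3.14, 3.14].

INTERFACE

Orientations are given as a rotation vector (axis times angle).
In Python, from workcell import * gives the robot as it stands.
- The arm moves only by the shell command python3 -m crank 'ROWS' [OPENING] [FORCE]. ROWS is JSON, a list that holds one entry, the list of rows, each a list of 6 numbers: the shift along the tool's x, y, z in cm, then the turn, a rotation vector about the tool's x, y, z in rad. In form: [[[dx, dy, dz, ax, ay, az], ...]]. A call has 1 to 8 rows; each row shifts and turns the commanded pose from where the row before left it, along the tool's axes as they then stand; what a row does not reach is not made up. A row lasts 1/12 s, in which the tool goes at most 41.7 mm and 7.16 degrees, less where a joint would pass 70% of its speed; a pose out of reach is approached as far as the arm can. A call with a gripper value outside its range is refused whole. OPENING is the finger opening in cm, from 0 to 8.54, set as the call begins (- or left out, the last holds). The fingers move at their own pace and stop on an object; FORCE is the grip in N (left out, the last holds). Time passes only in rows, so rows that do not move let the fingers close. It gives the time, the measured TCP pose, the force, the opening and the grip force at its end, in the units of the state.
- read_state(): the state, without advancing time (a new reading comes with each control period).
- read_camera(name): name is "scene" or "side" or "wrist"; returns the picture (400x640x3 uint8, blue, green, red); there is no depth.
- camera_model(name): a dict with "camera_matrix" (3x3 intrinsics, pixels), "R" (3x3) and "t" (3): a world point X has camera coordinates R X + t. Camera axes: x right, y down, z forward; pixel columns grow to the right and rows downward; lengths in m; the calibration is good to about 2 mm. A picture is of the moment at which its call begins: read the wrist's pose just before it. camera_model takes no time and is no camera call; for the wrist camera it gives the pose at the moment of the call.
- finish_job(): hands the job in; it is judged then, once.
The state is a dict: "time": time; "q": joint angles; "joint_vel": joint speeds; "joint_torque": joint torques, N m; "tool_pos": TCP position; "tcp_rot": TCP orientation; "wrist_force": force on the tool from outside, world axes, zero at the start; "torque": the same for the moment, N m; "width": opening from 0.0 (shut) to 1.0 (fully open); "grip_force": force on a finger pad.
Only numpy, scipy, OpenCV 4.12 (cv2) and the standard library are available. Lean on these libraries where they do the work, as an engineer would, in place of code of your own. Each camera call takes 0.05 s, during which the arm holds its last target. There are 200 camera calls.

TASK

Two ball dispensers stand on the counter, and one of them has a dish waiting under its mouth. Press down the paddle at the rear of that dispenser so that its rocker lifts the gate, keep it down until both gold balls have rolled out and lie in the dish, then let go so that the gate falls shut. Do not touch the balls, leave the dish where it stands, and leave the other dispenser and the things round about alone.

Things in the scene. Friction and masses are not known exactly. Their poses are not given: they have to be found in the camera images.
- dispenser_1: Fixed ball dispenser with the dish. Origin: table level, z up. Chute slopes down to its own -x (robot side): 33 mm wide, lip at x -85, z 45 mm. Dark wood base x -50 to 115, 88 mm wide. Steel rocker on an axle along y at x 25, z 100 mm, between posts at y +-37, 109 mm high; gate plate on its front end at x -60, press paddle on its rear end. Top 112 mm; pressed, the front bar rises to 145 mm.
- dispenser_2: Fixed ball dispenser without a dish, to be left alone. Same make, size and frame as dispenser_1; the two may stand either way round.
- paddle_1 (a point): Wooden press paddle of dispenser_1, 30 x 36 x 7 mm (x, y, z), at the rear end of its rocker. Origin: centre of its top face, at rest at x 100, y 0, z 112 mm of the dispenser; z is the upward normal, x points away from the axle, which lies 75 mm before it. Nothing near it, free down to the base 90 mm below.
- paddle_2 (a point): Wooden press paddle of dispenser_2, 30 x 36 x 7 mm (x, y, z), at the rear end of its rocker. Origin: centre of its top face, at rest at x 100, y 0, z 112 mm of the dispenser; z is the upward normal, x points away from the axle, which lies 75 mm before it. Nothing near it, free down to the base 90 mm below.
- rocker_1 (a joint): Rocker of dispenser_1, rad: 0 gate shut (held by a spring), 0.42 stop, paddle fully down. The paddle goes down by 75 mm x sin(angle) (28 mm at 0.38) and up to 7 mm toward the axle; takes about 2.5 N at first, 4 N at the stop, and springs back when let go. Balls pass under the gate from about 0.26 rad; keep it near 0.38.
- rocker_2 (a joint): Rocker of dispenser_2, rad: 0 gate shut (held by a spring), 0.42 stop, paddle fully down. The paddle goes down by 75 mm x sin(angle) (28 mm at 0.38) and up to 7 mm toward the axle; takes about 2.5 N at first, 4 N at the stop, and springs back when let go. Balls pass under the gate from about 0.26 rad; keep it near 0.38.
- ball_11_center (a point): Centre of a gold-foil chocolate ball, 26 mm, nearest the gate in the chute of dispenser_1.
- ball_12_center (a point): Centre of a gold-foil chocolate ball, 26 mm, second, behind the first in the chute of dispenser_1.
- ball_21_center (a point): Centre of a gold-foil chocolate ball, 26 mm, nearest the gate in the chute of dispenser_2.
- ball_22_center (a point): Centre of a gold-foil chocolate ball, 26 mm, second, behind the first in the chute of dispenser_2.
- dish: White open rounded dish, 98 x 113 x 31 mm, floor 8 mm thick, loose on the table under the lip of one chute. Origin: centre of its underside.
- tongs: Steel sweet tongs lying on the table, 137 x 26 x 15 mm; bystander. Origin: centre of the underside.
- sweet_box: Flat pack of wafers, 46 x 96 x 22 mm; bystander. Origin: centre of the underside.
- spool: Spool of ribbon, 53 mm across, 22 mm high; bystander. Origin: centre of the underside.
Mind the look-alikes: they are no part of the job. What is shaped like the dish but black is not meant.

How it is judged:
By the outcome, as a careful person would: the job done as asked, in the order asked, and still so for the second after the job is handed in, with the robot touching nothing.
It also fails if it takes over 32 s, if anything falls off the work surface, if the arm or the gripper's body presses on something with over 40 N, if the wrist force passes 120 N, or if a joint passes its speed limit or range.

## Working session

There is one attempt and no reset: what is moved stays moved. The work goes in short steps, Python scripts to look and compute and a shell command to move; the robot and the scene stay as the last step left them, time stands still between calls to the robot, and variables do not carry over. Pictures are saved under pics/ and viewed, at most 10 in all, crops included, and the job is handed in when it is done.

```bash
mkdir -p pics; python3 - <<'E'
from workcell import *
import cv2
s=read_state();print(s)
for n in("scene","side"):
    cv2.imwrite(f"pics/{n}0.png",read_camera(n)); m=camera_model(n);print(n,m)
E
```

```text
{'time': 0.0, 'q': array([-1.17688539e+00,  2.64741904e-01,  1.60536177e+00, -3.37121544e-05,
        1.27367508e+00, -3.69279872e-02]), 'joint_vel': array([ 9.27582657e-04,  7.87247725e-04, -1.69155176e-03,  2.20129181e-03,
        3.92616677e-04,  8.65340605e-05]), 'joint_torque': array([ 1.58180297e-03, -5.15100503e+01, -3.67314148e+01,  1.05843901e-04,
        1.29702155e-02, -5.96687073e-06]), 'tool_pos': array([ 0.28159835, -0.61266723,  0.22997619]), 'tcp_rot': array([-3.06688100e+00, -6.71094620e-01,  6.59039223e-04]), 'wrist_force': array([0.07578194, 0.31645134, 0.67468464]), 'torque': array([-0.02285319,  0.04841847, -0.01959706]), 'grip_force': 0.0, 'width': 1.0042237107442178}
scene {'camera_matrix': array([[466.4028578 ,   0.        , 319.38094478],
       [  0.        , 466.4028578 , 208.10986933],
       [  0.        ,   0.        ,   1.        ]]), 'R': array([[-0.40777086, -0.91294333,  0.01604369],
       [-0.71940589,  0.31040663, -0.62137178],
       [ 0.56229715, -0.26491923, -0.78335159]]), 't': array([0.23801433, 0.44869754, 1.14510527])}
side {'camera_matrix': array([[392.32273027,   0.        , 321.05153577],
       [  0.        , 392.32273027, 193.78113609],
       [  0.        ,   0.        ,   1.        ]]), 'R': array([[ 0.99918459,  0.03942285, -0.0087178 ],
       [ 0.01931116, -0.65624954, -0.75429677],
       [-0.03545758,  0.75351336, -0.65647573]]), 't': array([-0.5247344 ,  0.0628418 ,  1.07262674])}
```

View pics/scene0.png

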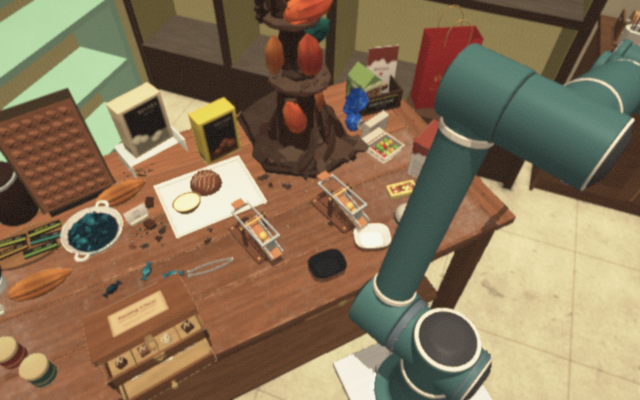

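View pics/side0.png

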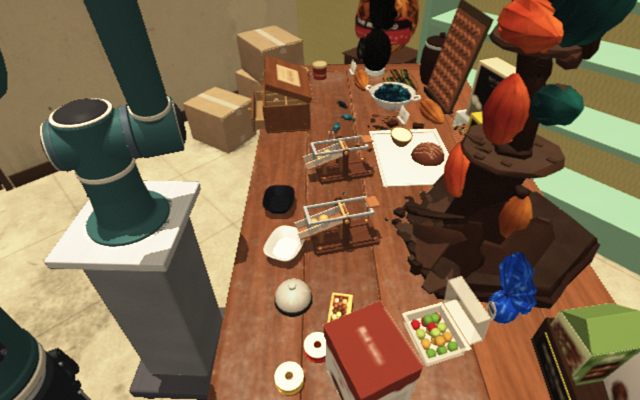

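The scene view shows the white dish at (373,236), in front of the dispenser at (345,200). The side view has them at (284,245) and (338,215). Look-alikes are the black dish at scene (326,263) and the second dispenser at scene (258,230), side (338,155). The candidates for the paddle are scene (326,178), which belongs to the white-dish dispenser and is my choice, and scene (238,205), which belongs to the other one. I'll check this in an enlarged crop.

```bash
python3 - <<'E'
import cv2,numpy as np
a=cv2.imread("pics/scene0.png")[160:260,300:400]; b=cv2.imread("pics/side0.png")[180:280,255:385]
r=lambda i,k:cv2.resize(i,None,fx=k,fy=k,interpolation=cv2.INTER_CUBIC)
a=r(a,3.4);b=r(b,3.4)
cv2.imwrite("pics/crop1.png",np.hstack([a,b]));print(a.shape,b.shape)
E
```

```text
(340, 340, 3) (340, 442, 3)
```

View pics/crop1.png

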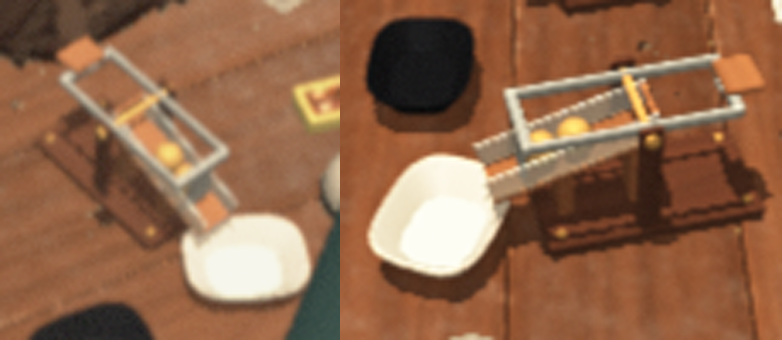

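The crop confirms the choice: the chute at paddle (82,54), or (740,73) in the side half, ends above the white dish and holds the two gold balls. The axle's middle is at about (142,108) and (636,97). Next I triangulate.

```bash
cat > h.py <<'E'
from workcell import *
import cv2,numpy as np
from scipy.optimize import least_squares
from scipy.spatial.transform import Rotation as Ro
C={n:camera_model(n) for n in("scene","side")}
def proj(n,X):
    m=C[n]; c=m["R"]@X+m["t"]; p=m["camera_matrix"]@c; return p[:2]/p[2]
def tri(ps): # dict name->pixel
    f=lambda X:np.concatenate([proj(n,X)-p for n,p in ps.items()])
    r=least_squares(f,[.6,0,.1]); return r.x,np.sqrt((r.fun**2).mean())
E
python3 - <<'E'
from h import *
o=lambda u,ox,oy:(np.array(u)+.5)/3.4-.5+[ox,oy]
S=lambda u,v:o((u,v),300,160); D=lambda u,v:o((u-340,v),255,180)
obs={"paddle":((100,0,112),S(82,53),D(740,73)),
 "axle":((25,0,100),S(142,108),D(636,97)),
 "lip":((-85,0,45),S(214,210),D(494,178))}
for k,(m,a,b) in obs.items(): print(k,tri({"scene":a,"side":b}))
def W(p,m):
    x,y,t=p;m=np.array(m)/1e3
    return np.array([x+np.cos(t)*m[0]-np.sin(t)*m[1],y+np.sin(t)*m[0]+np.cos(t)*m[1],m[2]])
f=lambda p:np.concatenate([np.r_[proj("scene",W(p,m))-a,proj("side",W(p,m))-b] for m,a,b in obs.values()])
r=least_squares(f,[.6,0,0]);print(r.x,r.fun.round(1))
print("paddle",W(r.x,(100,0,112)))
print("dish",tri({"scene":S(246,262),"side":D(438,225)}))
E
```

```text
paddle (array([ 0.65060766, -0.04177197,  0.11226507]), np.float64(0.26728702857032566))
axle (array([ 0.57610458, -0.06477449,  0.10744778]), np.float64(0.7055348289138269))
lip (array([ 0.47877416, -0.09444983,  0.05569029]), np.float64(0.1738541032122325))
[ 0.55658261 -0.06876388  0.28392385] [-0.8 -0.6  0.5  0.  -2.4  0.1  1.1  1.9 -0.1  3.4 -1.1  2.3]
paddle [ 0.65257897 -0.04075142  0.112     ]
dish (array([ 0.43809765, -0.10902141,  0.02080476]), np.float64(0.22951972509938762))
```

```bash
python3 - <<'E'
from h import *
def plane(n,p,z):
    m=C[n];d=m["R"].T@np.linalg.inv(m["camera_matrix"])@[*p,1];c=-m["R"].T@m["t"];return (c+d*(z-c[2])/d[2]).round(3)
print("low pod",tri({"scene":(296,117),"side":(515,213)}))
print("left pod",tri({"scene":(273,55),"side":(456,178)}))
print("upper pod",tri({"scene":(310,58),"side":(507,107)}))
for p in [(400,245),(396,198),(420,195)]: print("base edge",plane("side",p,0.),plane("side",p,.05))
for p in [(325,345),(382,304),(418,370),(340,398)]: print("redbox",plane("side",p,.0),plane("side",p,.12),plane("side",p,.2))
s=read_state();R=Ro.from_rotvec(s["tcp_rot"]).as_matrix();print(R.round(3))
t=np.array([.656,-.0395,.30]);print("delta tool cm",R.T@(t-s["tool_pos"])*100)
# tool x should lie along dispenser x (yaw .29) mod pi
for yaw in (.29,.29+np.pi):
    G=np.array([[np.cos(yaw),np.sin(yaw),0],[np.sin(yaw),-np.cos(yaw),0],[0,0,-1]]).T.T
    print(Ro.from_matrix(R.T@G).as_rotvec())
E
```

```text
low pod (array([ 0.97550203, -0.07145103,  0.10200287]), np.float64(3.8508362875779123))
left pod (array([ 0.87030287, -0.04042876,  0.24954543]), np.float64(28.611982612130696))
upper pod (array([ 0.87111125, -0.08694422,  0.3884785 ]), np.float64(2.3201393187931525))
base edge [ 0.727 -0.079  0.   ] [ 0.716 -0.124  0.05 ]
base edge [0.736 0.099 0.   ] [0.724 0.042 0.05 ]
base edge [0.806 0.114 0.   ] [0.79  0.057 0.05 ]
redbox [ 0.547 -0.351  0.   ] [ 0.549 -0.415  0.12 ] [ 0.551 -0.457  0.2  ]
redbox [ 0.669 -0.252  0.   ] [ 0.651 -0.332  0.12 ] [ 0.64  -0.385  0.2  ]
redbox [ 0.726 -0.395  0.   ] [ 0.699 -0.452  0.12 ] [ 0.682 -0.489  0.2  ]
redbox [ 0.577 -0.452  0.   ] [ 0.575 -0.499  0.12 ] [ 0.573 -0.531  0.2  ]
[[ 0.909  0.418 -0.001]
 [ 0.418 -0.909  0.002]
 [ 0.    -0.002 -1.   ]]
delta tool cm [ 57.95449337 -36.46567188  -6.91571144]
[-2.05323436e-03  9.03749722e-05  1.40763047e-01]
[-1.35824269e-04 -3.08579962e-03 -3.00082804e+00]
```

```bash
python3 -m crank '[[[0,0,-2,0,0,0.07],[0,0,-3,0,0,0.07],[2.8,-2.4,0,0,0,0],[2.8,-2.4,0,0,0,0],[2.8,-2.4,0,0,0,0],[2.8,-2.4,0,0,0,0],[2.8,-2.4,0,0,0,0],[2.8,-2.4,0,0,0,0]]]' 0 20
python3 -m crank '[[[2.8,-2.4,0,0,0,0],[2.8,-2.4,0,0,0,0],[2.8,-2.4,0,0,0,0],[2.8,-2.4,0,0,0,0],[2.8,-2.4,0,0,0,0],[2.8,-2.4,0,0,0,0],[2.8,-2.4,0,0,0,0],[2.8,-2.4,0,0,0,0]]]'
python3 -m crank '[[[2.8,-2.4,0,0,0,0],[0,0,0,0,0,0],[0,0,0,0,0,0],[0,0,0,0,0,0]]]'
cat > d.py <<'E'
from h import *
import sys
s=read_state();R=Ro.from_rotvec(s["tcp_rot"]).as_matrix();print(s["time"],s["tool_pos"].round(4),s["wrist_force"].round(2),"x axis yaw",np.arctan2(R[1,0],R[0,0]).round(4),"z",R[:,2].round(3))
print("to target cm",(R.T@(np.array(eval(sys.argv[1]))-s["tool_pos"])*100).round(2))
E
python3 d.py '[.656,-.0395,.16]'
```

```text
time: 0.77
tool_pos: [0.4019, -0.4254, 0.2807]
tcp_rot: [-3.108, -0.454, 0.001]
wrist_force: [0.5, 0.4, 0.2]
width: 0.001
grip_force: 0.0
time: 1.43
tool_pos: [0.5614, -0.1772, 0.2808]
tcp_rot: [-3.108, -0.455, 0.001]
wrist_force: [0.1, 0.1, 1.2]
width: -0.001
grip_force: 0.0
time: 1.77
tool_pos: [0.5806, -0.148, 0.2806]
tcp_rot: [3.108, 0.457, -0.002]
wrist_force: [0.4, -0.0, 0.6]
width: -0.0
grip_force: 0.0
1.7667 [ 0.5806 -0.148   0.2806] [ 0.37 -0.04  0.63] x axis yaw 0.2918 z [-0.001 -0.    -1.   ]
to target cm [10.36 -8.22 12.05]
```

```bash
python3 -m crank '[[[2.6,-2.1,0,0,0,0],[2.6,-2.1,0,0,0,0],[2.6,-2.1,0,0,0,0],[2.6,-1.9,0,0,0,0],[0,0,3.5,0,0,0],[0,0,3.5,0,0,0],[0,0,3,0,0,0],[0,0,2,0,0,0]]]'
python3 -m crank '[[[0,0,0,0,0,0],[0,0,0,0,0,0]]]'
python3 d.py '[.656,-.0395,.12]'
python3 - <<'E'
from h import *
a=read_camera("scene")[120:260,280:400]; b=read_camera("side")[150:290,290:430]
r=lambda i:cv2.resize(i,None,fx=3,fy=3,interpolation=cv2.INTER_CUBIC)
cv2.imwrite("pics/over.png",np.hstack([r(a),r(b)]))
E
```

```text
time: 2.43
tool_pos: [0.6546, -0.0412, 0.1572]
tcp_rot: [-3.108, -0.452, 0.008]
wrist_force: [-0.3, 0.3, -0.3]
width: 0.001
grip_force: 0.0
time: 2.6
tool_pos: [0.6556, -0.0411, 0.1597]
tcp_rot: [-3.108, -0.452, 0.006]
wrist_force: [-0.0, 0.5, 0.6]
width: 0.006
grip_force: 0.0
2.6 [ 0.6556 -0.0411  0.1597] [-0.03  0.5   0.61] x axis yaw 0.2888 z [-0.004  0.    -1.   ]
to target cm [ 0.1  -0.14  3.97]
```

View pics/over.png

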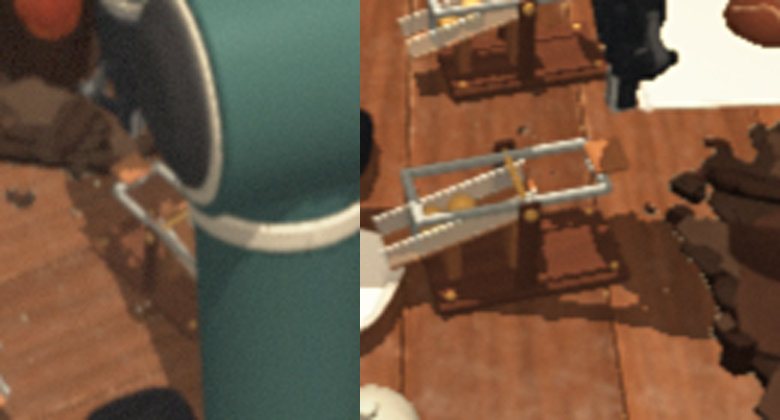

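Side half: the closed fingertips end at about (625,106), above the paddle at (606,153), and the dispenser is undisturbed. The scene view is blocked by the arm. I'll check that projection numerically.

```bash
python3 - <<'E'
from h import *
f=lambda X:(proj("side",np.array(X))-[290,150])*3+[360,0]
print("tcp",f(read_state()["tool_pos"]),"paddle",f([.651,-.041,.112]))
E
```

```text
tcp [620.96708457 104.42999866] paddle [606.50398555 153.55760696]
```

```bash
python3 -m crank '[[[0,0,1.5,0,0,0],[0,0,1.5,0,0,0],[0,0,1,0,0,0],[0,0,0.5,0,0,0],[0,0,0.5,0,0,0],[0,0,0.5,0,0,0],[0,0,0,0,0,0],[0,0,0,0,0,0]]]'
python3 -m crank '[[[0,0,0.5,0,0,0],[0,0,0.5,0,0,0],[0,0,0.4,0,0,0],[0,0,0.4,0,0,0],[0,0,0,0,0,0],[0,0,0,0,0,0]]]'
python3 d.py '[.656,-.041,.086]'
```

```text
time: 3.37
tool_pos: [0.6582, -0.0398, 0.1073]
tcp_rot: [3.108, 0.455, 0.003]
wrist_force: [1.3, 0.0, 1.0]
width: -0.002
grip_force: 0.8
time: 3.87
tool_pos: [0.6575, -0.0398, 0.0881]
tcp_rot: [3.108, 0.455, 0.001]
wrist_force: [3.0, -0.5, 4.4]
width: 0.003
grip_force: 1.9
3.8667 [ 0.6575 -0.0398  0.0881] [ 2.99 -0.54  4.41] x axis yaw 0.2908 z [ 0.001 -0.    -1.   ]
to target cm [-0.18  0.07  0.21]
```

```bash
python3 -m crank '[[[-0.1,0,0.2,0,0,0],[0,0,0,0,0,0],[0,0,0,0,0,0],[0,0,0,0,0,0],[0,0,0,0,0,0],[0,0,0,0,0,0],[0,0,0,0,0,0],[0,0,0,0,0,0]]]'
python3 - <<'E'
from h import *
b=read_camera("side")[150:290,250:430]
cv2.imwrite("pics/press.png",cv2.resize(b,None,fx=4,fy=4,interpolation=cv2.INTER_CUBIC))
E
```

```text
time: 4.53
tool_pos: [0.6564, -0.0399, 0.0864]
tcp_rot: [3.108, 0.455, 0.001]
wrist_force: [4.8, -0.0, 3.3]
width: 0.001
grip_force: 2.2
```

View pics/press.png

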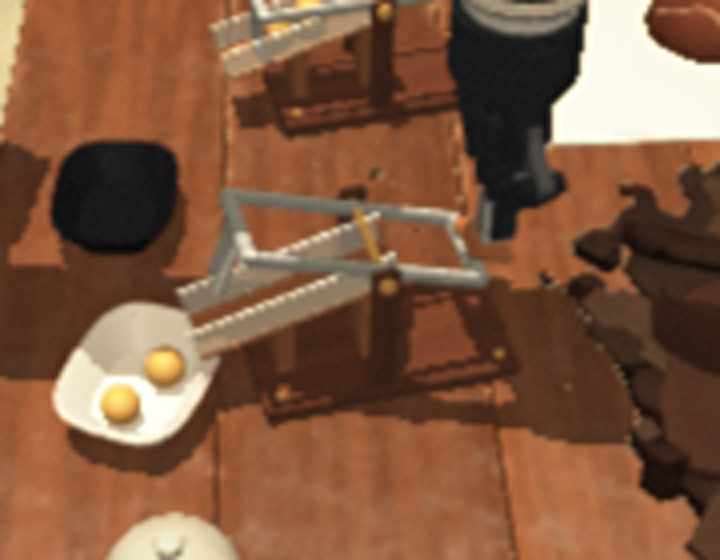

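Both balls lie in the dish, at (120,403) and (163,366). The rocker is tilted and the gate is up. I'll hold a little longer so they settle, then let the paddle up gently and back off upwards.

```bash
python3 -m crank '[[[0,0,0,0,0,0],[0,0,0,0,0,0],[0,0,0,0,0,0],[0,0,0,0,0,0],[0,0,0,0,0,0],[0,0,0,0,0,0],[0,0,0,0,0,0],[0,0,0,0,0,0]]]'
python3 -m crank '[[[0,0,-0.4,0,0,0],[0,0,-0.4,0,0,0],[0,0,-0.4,0,0,0],[0,0,-0.4,0,0,0],[0,0,-0.5,0,0,0],[0,0,-0.5,0,0,0],[0,0,-0.5,0,0,0],[0,0,-1,0,0,0]]]'
python3 -m crank '[[[0,0,-2.5,0,0,0],[0,0,-3,0,0,0],[0,0,-3,0,0,0],[0,0,0,0,0,0],[0,0,0,0,0,0],[0,0,0,0,0,0],[0,0,0,0,0,0],[0,0,0,0,0,0]]]'
python3 - <<'E'
from h import *
b=read_camera("side")[150:290,250:430]
cv2.imwrite("pics/rel.png",cv2.resize(b,None,fx=4,fy=4,interpolation=cv2.INTER_CUBIC))
E
```

```text
time: 5.25
tool_pos: [0.6562, -0.0399, 0.0863]
tcp_rot: [-3.108, -0.455, 0.0]
wrist_force: [4.5, 0.6, 3.1]
width: -0.001
grip_force: 2.2
time: 5.92
tool_pos: [0.6542, -0.0399, 0.1258]
tcp_rot: [-3.108, -0.455, 0.007]
wrist_force: [-0.9, 0.3, -1.1]
width: -0.001
grip_force: 0.0
time: 6.58
tool_pos: [0.6549, -0.0398, 0.2102]
tcp_rot: [-3.108, -0.455, 0.006]
wrist_force: [-1.0, -0.0, -0.4]
width: 0.002
grip_force: 0.0
```

View pics/rel.png

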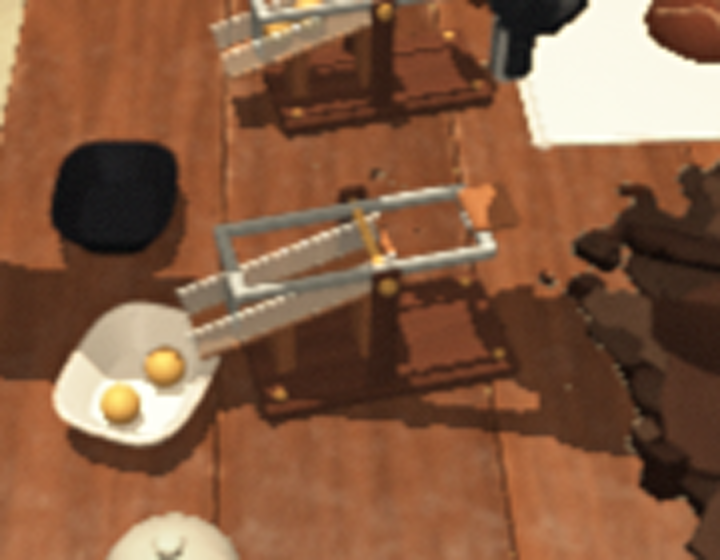

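The rocker is back at rest with its paddle up at (478,205) and the gate shut. The balls are still in the dish at (120,403) and (163,366), the dish hasn't moved, and the arm is clear.

```bash
python3 -c "
from workcell import *
print(finish_job())"
```

```text
the job is handed in; nothing more can be done
None
```

Done: both gold balls lie in the white dish, the gate has fallen shut and the arm is clear; I saw no movement of the dish or the other dispenser, and the job was handed in at about 6.6 s.

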